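# Send a nut to its station on a jig slide with an eccentric lock

### The job

The slide of the small transfer jig is locked by its eccentric cam. With the fingertips, push the cam's upright pin round until the cam is at its low point, then push the slide forward until it is fully home against the end stop, and finally push the pin all the way back round, pointing to the rear of the jig, so that the cam's high point stands behind the slide's roller and locks it. Only push: the nut rides along in its nest and must not be lifted out, and the things standing about must be left where they are.

Things in the scene. Friction and masses are not known exactly. Their poses are not given: they have to be found in the camera images.
- jig: Fixed aluminium plate on the bench, 205 x 130 x 10 mm. Origin on its underside; +x = forward (slide travel, roughly world +y within 0.3 rad), +y = cam side, z up. In its frame, mm: roller path y 0; plate x -125 to 80, y -72 to 58; cam pivot (0, 22.5); pushed face (-106, -27) with the slide back; end stop block x 45 to 61, y -59 to 1, top 34 above the bench.
- slide (a joint): Travel of the follower slide along jig +x: 0 m pulled back (start), 0.069 m fully home against the end stop. Friction 2 to 3 N, no spring; stays where it is left. It carries nest, push plate and roller; its top is 22 mm above the bench.
- cam (a joint): Cam angle q, growing clockwise from above. 0 = locked: high point over the roller's path, pin pointing back (jig -x) from the pivot. 3.14 = low point: pin pointing forward (jig +x). Between them the pin passes over jig +y; it lies in jig direction (-cos q, sin q). Stops at -0.05 and 3.19; starts at 0 to 0.9. Friction 0.25 N m, about 5 N at the pin; no spring, stays where it is left.
- cam_pivot (a point): Point on the cam's pivot axis, 34 mm above the bench. The cam is a steel disc 48 mm in diameter, set 10 mm off the pivot, 22 to 34 mm above the bench, with a flat arm on top (up to 42 mm, hub 46 mm above the bench).
- pin (a point): Point on the axis of the cam's upright pin, 65 mm above the bench. The pin is a round steel rod 12 mm in diameter, 50 mm from the pivot, on the end of the arm; its free part runs from 42 to 90 mm above the bench. It is pushed sideways.
- push_face (a point): Centre of the rear face of the slide's push plate, 60 mm above the bench; the face looks along jig -x and is pushed along jig +x. The plate stands upright across the rear end of the slide, 56 mm wide (jig y), 8 mm thick, its top 78 mm above the bench.
- roller (a point): Centre of the roller on the slide's top, 12 mm in diameter, 28 mm above the bench. It meets the cam's rim; with the slide home and the cam locked, the high point stands behind it.
- nest (a point): Centre of the floor of the nest on the slide, 22 mm above the bench: a square frame 38 mm wide inside, 6.5 mm deep.
- nut: Loose steel hexagon nut, 30 x 34 x 18 mm, lying flat in the nest; origin at the centre of its underside, z its axis. Its top is 40 mm above the bench.
- bolt_a: Bystander: steel bolt 58 mm tall standing on its 22 mm head on the rear corner of the jig plate on the cam side; origin under its head.
- bearing_a: Bystander: ball bearing, 62 mm in diameter, 16 mm high, lying on the bench ahead of the jig; origin under its centre.
- fitting_a: Bystander: brass threaded fitting, 27 mm wide, 36 mm tall, standing on the bench beside the jig on the slide side; origin under its centre.
- marker_a: Bystander: marker pen, 17 x 130 x 15 mm, lying on the bench beside the jig on the slide side; origin under its centre.
- glue: Bystander: glue bottle, 40 mm in diameter, 128 mm tall, standing on the bench ahead of the jig; origin under its centre.
- tape_roll: Bystander: roll of black tape, 82 mm in diameter, 19 mm high, lying on the bench to the left, near the robot; origin under its centre.
Mind the look-alikes: they are no part of the job. What is shaped like the nut but orange or turquoise is not meant.

How it is judged:
On the way, in this order (a step that is already met when the one before it is completed fails the run):
1. the cam is at its low point while the slide is still back (value of joint cam above 2.75 rad and value of joint slide below 0.015 m), for 0.2 s.
2. the slide is home with the cam still at its low point (value of joint slide above 0.066 m and value of joint cam above 2.6 rad), for 0.2 s.
3. the cam is turned back to locked with the slide home (value of joint cam below 0.4 rad and value of joint slide above 0.063 m), for 0.2 s.
At the end, for the whole second after the job is handed in: The slide is home (within the lock's play of 6 mm from the end stop), the cam is back at its locked position (within 0.4 rad), the nut lies flat and at rest in the nest, and every bystander is within 20 mm of where it stood (all of step 3 and horizontal distance between nut and nest below 0.008 m and z of nut in the frame of nest below 0.005 m and angle between nut's own z axis and vertical below 0.15 rad and linear speed of nut below 0.01 m/s and distance of each of bolt_a, bearing_a, fitting_a, marker_a, glue, tape_roll from where it was at the start of the episode below 0.02 m); the robot touches nothing.
It fails at once if the nut is lifted or leaves its nest (z of nut in the frame of nest above 0.008 m or horizontal distance between nut and nest above 0.012 m).
It fails at once if a bystander is moved more than 20 mm or knocked over (distance of any of bolt_a, bearing_a, fitting_a, marker_a, glue, tape_roll from where it was at the start of the episode above 0.02 m or angle between any of bolt_a, bearing_a, fitting_a, marker_a, glue, tape_roll's own z axis and vertical above 0.5 rad).
It also fails if it takes over 64 s, if anything falls off the work surface, if the arm or the gripper's body presses on something with over 40 N, if the wrist force passes 120 N, or if a joint passes its speed limit or range.

### The arm

A 6-joint arm with a two-finger parallel gripper is mounted at the origin on a cart in front of the work surface, level with it; the furniture and walls round the work are solid. World frame = base frame: x ahead of the robot, y to its left, z up, the work surface at z = 0. Lengths are in m, angles in rad, forces in N, time in s.
With the tool pointing down it reaches from about 0.275 to 0.875 m from the base axis. Payload 12.5 kg.
Tool frame: the origin (TCP) lies on the centre line of the jaws, within the pads' length; the fingertips stand r.finger_overhang ahead of it and the grasp point (between the pads) lies 3 mm ahead of it (r.finger_overhang is the distance from the TCP to the fingertips, in m); z points along the fingers, y is the direction in which the jaws open and shut (so a half turn about z gives the same grasp; the last joint's range is limited). The gripper opens to 85 mm and grips with 20 to 120 N. Pads are 22 mm wide; open, the fingers measure 114 mm over their backs; the gripper's body (76 mm by 85 mm) begins 54 mm behind the grasp point. The pads swing forward as they close: fully open they stand 13 mm farther back than shut.
Start: joints at [-1.248, 0.351, 1.652, -0, 1.139, -0.085], TCP at [0.218, -0.505, 0.253] pointing down, gripper open.
Joint ranges: [-2.75, 2.75], [-0.79, 2.1], [0.01, 2.65], [-1.57, 4.71], [0.07, 3.14], [-2.87, 2.87]. Speed limits (rad/s): [2.22, 2.22, 2.79, 3.14, 3.14, 3.14].

### API

Orientations are given as a unit quaternion [x, y, z, w].
In Python, from cell import r, optics gives the robot as it stands. The module is installed in compiled form; this text tells all that it offers. Calls block until the motion is done:
- r.move_to(position, orientation): joint-space move of the TCP to a pose.
- r.move_linear(position, rot=None, vel=0.15): straight line of the TCP; rot=None keeps the orientation; vel is the mean speed in m/s.
- r.set_joints(angles): joint-space move.
- r.set_gripper(opening, squeeze=None): opening from 0.0 (shut) to 1.0 (fully open); squeeze is the grip in N (None keeps the last); returns when the fingers have stopped.
- r.sleep(seconds).
- r.inverse_kinematics(position, orientation): joint angles nearest the present ones, or None.
- optics.get_image(name): name is "scene" or "top"; returns a dict with "pixels" (384x512x3 uint8, red, green, blue), "depth" (384x512 float32, m along the optical axis (not along the pixel's ray), 0 where there is no reading), "fx", "fy", "cx", "cy" (pixels), "D" ([k1, k2, p1, p2, k3] as OpenCV has them; the pictures are not rectified), "camera_from_world" (4x4, takes a point from world to camera coordinates). Camera axes: x right, y down, z forward; pixel columns grow to the right and rows downward; lengths in m; the calibration is good to about 2 mm. A picture is of the moment at which its call begins.
A pose or a line that the arm cannot do raises r.PlanningError and nothing moves.
- r.hand_in(): hands the job in, once; it reports no verdict.
Readings, each from a call of its own:
- r.current_t(): time.
- r.current_q(): joint angles.
- r.current_qvel(): joint speeds.
- r.current_effort(): joint torques, N m.
- r.current_tool_pos(): TCP position.
- r.current_ee_rot(): TCP orientation.
- r.current_contact_force(): force on the tool from outside, world axes, zero at the start.
- r.current_torque(): the same for the moment, N m.
- r.current_opening(): opening from 0.0 (shut) to 1.0 (fully open).
Only numpy, scipy, OpenCV 4.12 (cv2) and the standard library are available. Lean on these libraries where they do the work, as an engineer would, in place of code of your own. Each camera call takes 0.05 s, during which the arm holds its last target. There are 200 camera calls.

## Working session

There is one attempt and no reset: what is moved stays moved. The work goes in short steps, each a Python script; the robot and the scene stay as the last script left them, time stands still between calls to the robot, and variables do not carry over. Pictures are saved under pics/ and viewed, about 8 in all and at most 12, crops included, and the job is handed in when it is done.

```bash
mkdir -p pics
cat > h.py <<'E'
import numpy as np, cv2
from cell import r, optics
def grab(name):
    d=optics.get_image(name); return d
def cloud(d):
    K=np.array([[d['fx'],0,d['cx']],[0,d['fy'],d['cy']],[0,0,1]]); D=np.array(d['D'],float)
    h,w=d['depth'].shape; u,v=np.meshgrid(np.arange(w),np.arange(h))
    p=cv2.undistortPoints(np.stack([u,v],-1).reshape(-1,1,2).astype(np.float64),K,D).reshape(h,w,2)
    z=d['depth'][...,None]; c=np.concatenate([p*z,z],-1)
    T=np.linalg.inv(d['camera_from_world']); W=c@T[:3,:3].T+T[:3,3]; W[d['depth']==0]=np.nan
    return W
def save(d,fn,crop=None,s=1):
    im=d['pixels'][...,::-1]
    if crop: a,b,c,e=crop; im=im[b:e,a:c]
    cv2.imwrite('pics/'+fn,cv2.resize(im,None,fx=s,fy=s,interpolation=cv2.INTER_CUBIC))
E
python3 - <<'E'
from h import *
for n in('top','scene'):
    d=grab(n); save(d,n+'0.png',s=1.5); T=np.linalg.inv(d['camera_from_world']); print(n,T[:3,3],T[:3,2],d['fx']); np.save(n+'_W.npy',cloud(d))
print(r.finger_overhang,r.current_t(),r.current_ee_rot(),r.current_opening())
E
```

```text
top [0.34513243 0.11094874 1.10344877] [ 0.15028666 -0.00362662 -0.98863581] 449.9833900710862
scene [-0.04427376 -0.43596804  0.417182  ] [ 0.65694775  0.63529961 -0.40597298] 359.7497932545128
0.022 0.1 [ 9.79286199e-01  2.02480279e-01 -5.72528664e-05 -5.23944271e-04] 0.9956361469010727
```

View pics/top0.png

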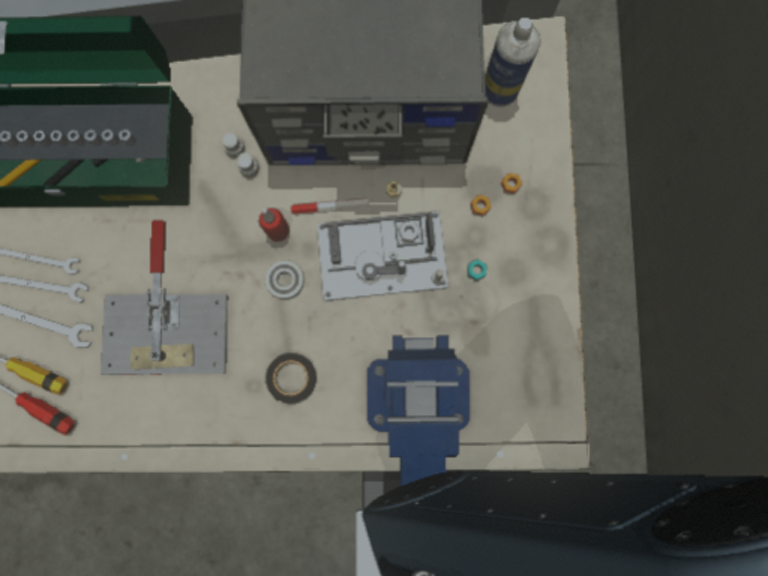

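View pics/scene0.png

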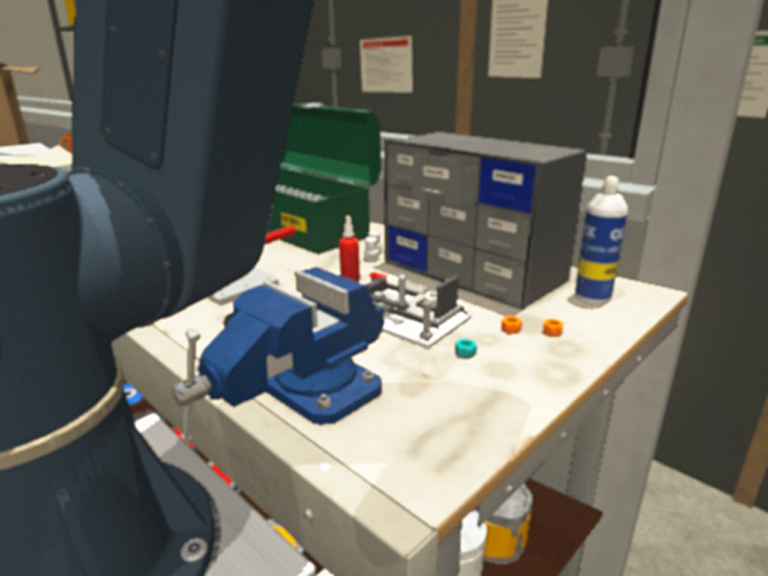

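Top view: the jig is at about (383,257) of the 768-wide picture, with forward to the left (+y) and the cam towards the robot. The pin is at about (400,267), pointing back. The vise is close on the robot side and the drawer cabinet on the slide side. Next I fit the jig pose.

Run:
```python
from h import *
d=grab('top'); W=cloud(d); save(d,'crop0.png',(165,115,345,215),4.4)
sub=W[100:330,160:400]
def box(name,u0,v0,u1,v1):
    P=W[int(v0/1.5):int(v1/1.5),int(u0/1.5):int(u1/1.5)].reshape(-1,3); print(name,np.nanpercentile(P,[1,50,99],axis=0).round(3).tolist())
box('bench',440,330,560,420);box('vise',360,335,475,450);box('cabface',240,100,480,160);box('glue',260,205,290,245)
# plate pts
m=(W[...,2]>.004)&(W[...,2]<.016); mm=np.zeros(m.shape,np.uint8); mm[138:204,205:302]=m[138:204,205:302]
P=W[mm>0]; print(len(P)); rect=cv2.minAreaRect((P[:,:2]*1000).astype(np.float32)); print(rect)
for lo,hi in((.016,.03),(.03,.044),(.044,.06),(.06,.1)):
    k=(W[...,2]>lo)&(W[...,2]<hi); k2=np.zeros_like(k); k2[135:206,200:302]=k[135:206,200:302]
    n,l,s,c=cv2.connectedComponentsWithStats(k2.astype(np.uint8))
    for i in range(1,n):
        if s[i,4]>4: print(lo,s[i],W[l==i].mean(0).round(3),W[l==i].min(0).round(3),W[l==i].max(0).round(3))
```

```text
bench [[0.289, -0.169, -0.004], [0.359, -0.073, 0.001], [0.431, 0.032, 0.147]]
vise [[0.244, -0.03, -0.004], [0.334, 0.066, 0.094], [0.424, 0.152, 0.149]]
cabface [[0.666, -0.044, -0.002], [0.722, 0.145, 0.171], [0.774, 0.35, 0.257]]
glue [[0.58, 0.271, -0.004], [0.597, 0.285, 0.036], [0.647, 0.32, 0.127]]
2511
((557.8986206054688, 119.33979797363281), (240.24929809570312, 162.08993530273438), 89.50334167480469)
0.016 [209 135   3   4   6] [0.639 0.225 0.017] [0.636 0.223 0.016] [0.644 0.228 0.017]
0.016 [200 136   4   5   8] [0.636 0.247 0.018] [0.632 0.242 0.016] [0.642 0.25  0.02 ]
0.016 [215 141  76  36 882] [0.584 0.089 0.022] [0.539 0.028 0.016] [0.627 0.212 0.03 ]
0.016 [269 151   7   6  29] [0.594 0.072 0.023] [0.588 0.064 0.017] [0.6   0.079 0.027]
0.016 [218 177  18   4  29] [0.534 0.182 0.02 ] [0.53  0.163 0.017] [0.537 0.204 0.023]
0.016 [288 181   8   8  25] [0.514 0.026 0.02 ] [0.509 0.016 0.016] [0.526 0.034 0.03 ]
0.016 [200 183   2   5   5] [0.518 0.247 0.018] [0.513 0.246 0.016] [0.523 0.249 0.019]
0.03 [266 147  13  14 108] [0.591 0.072 0.039] [0.575 0.058 0.03 ] [
[... 716 characters left out ...]
0.044 [285 159   1   5   5] [0.569 0.042 0.051] [0.566 0.042 0.045] [0.573 0.042 0.054]
0.044 [286 165   3   2   5] [0.558 0.037 0.05 ] [0.557 0.035 0.045] [0.559 0.04  0.057]
0.044 [244 178   6   4  16] [0.526 0.135 0.046] [0.522 0.128 0.044] [0.53  0.14  0.049]
0.044 [265 180   5   2   5] [0.523 0.085 0.052] [0.522 0.081 0.045] [0.524 0.09  0.058]
0.044 [290 182   5   3   6] [0.514 0.027 0.053] [0.513 0.021 0.048] [0.518 0.031 0.056]
0.06 [284 141   6  25  96] [0.584 0.04  0.075] [0.557 0.034 0.061] [0.612 0.045 0.081]
0.06 [265 173   5   7  32] [0.527 0.086 0.084] [0.522 0.081 0.061] [0.534 0.091 0.094]
0.06 [291 179   5   5  20] [0.518 0.026 0.068] [0.513 0.02  0.065] [0.523 0.03  0.075]
```

View pics/crop0.png

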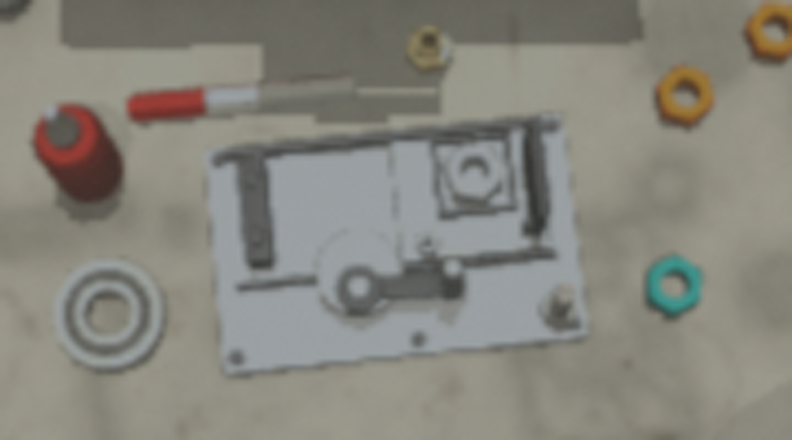

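Crop: the plate corners are at (208,150), (225,376), (588,338) and (563,118). The hub is at (360,288), the pin top near (452,265), and the cam is near q=0. I turn these into positions.

```bash
cat >> h.py <<'E'
def ray(d,uv,z):
    K=np.array([[d['fx'],0,d['cx']],[0,d['fy'],d['cy']],[0,0,1]])
    p=cv2.undistortPoints(np.array(uv,float).reshape(-1,1,2),K,np.array(d['D'],float)).reshape(-1,2)
    T=np.linalg.inv(d['camera_from_world']); D=np.c_[p,np.ones(len(p))]@T[:3,:3].T; o=T[:3,3]
    return o+D*((z-o[2])/D[:,2])[:,None]
E
python3 - <<'E'
from h import *
d=grab('top')
c=lambda L:np.array(L,float)/4.4-.5+[165,115]
P=ray(d,c([(208,150),(225,376),(588,338),(563,118)]),.01)[:,:2]
J=np.array([(80,-72),(80,58),(-125,58),(-125,-72)])/1000
a=P-P.mean(0);b=J-J.mean(0)
th=np.arctan2((b[:,0]*a[:,1]-b[:,1]*a[:,0]).sum(),(b*a).sum()); R=np.array([[np.cos(th),-np.sin(th)],[np.sin(th),np.cos(th)]])
o=P.mean(0)-R@J.mean(0); print(th,th-np.pi/2,o,'resid',((P-o)-J@R.T)*1000)
print('pivot',o+R@[0,.0225],'hub seen',ray(d,c([(359,288)]),.046), 'face',o+R@[-.106,-.027])
W=cloud(d)
j=lambda w:(np.asarray(w)[...,:2]-o)@R
k=np.zeros(W.shape[:2],bool);k[170:184,262:272]=1
Q=W[k&(W[...,2]>.084)]; print(len(Q),'pin',Q.mean(0),j(Q.mean(0))*1000)
k=np.zeros(W.shape[:2],bool);k[138:170,280:294]=1
Q=W[k&(W[...,2]>.072)]; q=j(Q)*1000; print('plate',np.percentile(q,[2,50,98],axis=0)); 
print('stop',j([.572,.193])*1000,'nut',j([.591,.072])*1000,'bolt',j([.518,.026])*1000)
for n,u in(('glue',(278,215)),):pass
np.savez('jig.npz',o=o,R=R,th=th)
# obstacle max-height above region around the jig (jig frame)
V=W[np.isfinite(W[...,2])]; q=j(V)*1000
for lo in(58,80,100,120,140):
    s=V[(q[:,1]>lo)&(q[:,1]<lo+20)&(q[:,0]>-200)&(q[:,0]<120)]; print('y',lo,s[:,2].max())
for lo in range(-180,-70,20):
    s=V[(q[:,1]>lo)&(q[:,1]<lo+20)&(q[:,0]>-250)&(q[:,0]<120)]; print('y',lo,s[:,2].max())
E
```

```text
1.6598555831899389 0.08905925639504231 [0.54676321 0.13672091] resid [[-0.31218722 -1.73218252]
 [ 0.18791724 -0.53110911]
 [ 1.65188793  1.21005837]
 [-1.52761795  1.05323327]]
pivot [0.52435238 0.13471972] hub seen [[0.52498165 0.13511835 0.046     ]] face [0.58308401 0.03354243]
23 pin [0.52793011 0.08619916 0.08869676] [-48.64647869  23.25194168]
plate [[-104.20139988  -56.04034675]
 [ -99.94238893  -29.3933173 ]
 [ -96.4015495    -3.27054096]]
stop [ 53.81144737 -30.14232591] nut [-68.39890076 -38.30509558] bolt [-107.72386077   38.49690648]
y 58 0.0075664818156038205
y 80 0.006574414650205362
y 100 0.006758045940265411
y 120 0.0992132437154829
y 140 0.12071623569310463
y -180 0.26069948909511087
y -160 0.2607990761488983
y -140 0.2501800746475661
y -120 0.19535409565994122
y -100 0.022830649018666493
y -80 0.03315893576457696
```

Pose fit is good: residuals are under 2 mm, and the hub, nut, plate and bolt agree with the given dimensions. The pin is at q≈0. The plan is to straddle the pin with loosely open fingers and follow the arc while turning the tool with it. First I check that the kinematics allow this.

```bash
cat >> h.py <<'E'
import os
if os.path.exists('jig.npz'):
    J_=np.load('jig.npz'); o=J_['o'];R=J_['R'];th=float(J_['th'])
def w(x,y,z): return [*(o+R@[x,y]),z]
def quat(psi): return [np.cos(psi/2),np.sin(psi/2),0,0]
def psi(q): return th+np.pi-0.3-0.85*q
def pose(q,z=.08): return w(-.05*np.cos(q),.0225+.05*np.sin(q),z),quat(psi(q))
def F(): return np.round(r.current_contact_force(),1)
def arc(a,b,n=12,vel=.06):
    for q in np.linspace(a,b,n+1)[1:]:
        p,ro=pose(q); r.move_linear(p,ro,vel=vel); f=F()
        print(round(q,2),f,end=' ')
        if np.hypot(*f[:2])>40: print('HIGH'); return False
    print(); return True
E
python3 - <<'E'
from h import *
for q in np.linspace(-.1,3.25,8):
    for z in(.08,.2):
        s=r.inverse_kinematics(*pose(q,z)); print(round(q,2),z,None if s is None else np.round(s,2))
for x in(-.13,-.04): print(r.inverse_kinematics(w(x,-.027,.075),quat(th)), r.inverse_kinematics(w(x,-.027,.075),quat(th+np.pi)))
E
```

```text
-0.1 0.08 None
-0.1 0.2 None
0.38 0.08 [ 0.08  0.54  1.86 -0.    0.73 -2.53]
0.38 0.2 [ 0.08  0.36  1.79 -0.    1.   -2.53]
0.86 0.08 [ 0.11  0.52  1.91 -0.    0.71 -2.1 ]
0.86 0.2 [ 0.11  0.33  1.83 -0.    0.98 -2.1 ]
1.34 0.08 [ 0.15  0.51  1.93 -0.    0.7  -1.65]
1.34 0.2 [ 0.15  0.31  1.85 -0.    0.97 -1.65]
1.81 0.08 [ 0.2   0.52  1.92 -0.    0.71 -1.19]
1.81 0.2 [ 0.2   0.32  1.84 -0.    0.98 -1.19]
2.29 0.08 [ 0.24  0.54  1.88 -0.    0.73 -0.75]
2.29 0.2 [ 0.24  0.35  1.81 -0.    0.99 -0.75]
2.77 0.08 [ 0.26  0.57  1.82 -0.    0.75 -0.32]
2.77 0.2 [ 0.26  0.38  1.75 -0.    1.01 -0.32]
3.25 0.08 [ 0.25  0.6   1.76 -0.    0.78  0.09]
3.25 0.2 [ 0.25  0.42  1.69 -0.    1.03  0.09]
[-6.30637391e-02  6.45210824e-01  1.68223516e+00 -4.44089210e-16
  8.14146668e-01 -1.52122995e-01] None
[ 9.08562515e-02  6.45754996e-01  1.68114184e+00 -4.44089210e-16
  8.14695822e-01  1.79699508e-03] None
```

```bash
sed -i 's/-0.3-0.85\*q/-0.45-0.8*q/' h.py
python3 - <<'E'
from h import *
print(r.inverse_kinematics(*pose(-.1)),r.inverse_kinematics(*pose(-.1,.22)))
r.move_to(*pose(0,.25)); r.set_gripper(.42); print(r.current_t(),r.finger_overhang,r.current_opening(),r.current_q()[5],F())
d=grab('scene'); save(d,'a.png',(230,120,400,260),4.4)
E
```

```text
[ 7.29137593e-02  5.75867876e-01  1.80255577e+00 -4.44089210e-16
  7.63169013e-01 -2.78773815e+00] [ 7.29137593e-02  3.71283701e-01  1.71131330e+00 -4.44089210e-16
  1.05899565e+00 -2.78773815e+00]
3.1083 0.022 0.41850684819772244 -2.7082968461831785 [ 0.4 -0.  -0.7]
```

View pics/a.png

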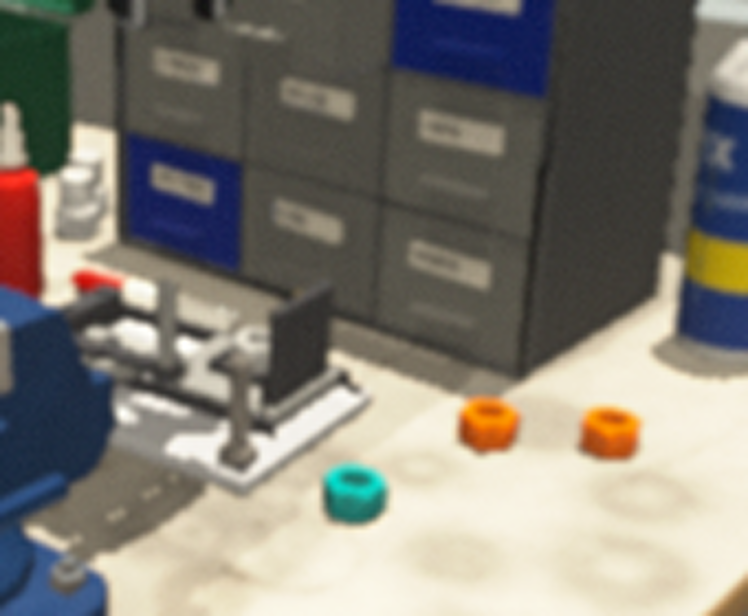

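The fingers, at (170,10) in the crop, hang above the pin at (167,325); the bolt is at (238,400) and the push plate at (300,345). I descend over the pin and turn the cam.

Run:
```python
from h import *
def down(z):
    r.move_linear(pose(0,z)[0],vel=.1); f=F(); print(z,f); return abs(f[2])<15
if down(.13) and down(.105) and down(.08):
    r.set_gripper(.27,20); print(r.current_opening(),F(),r.current_t())
    print(arc(0,3.22,14)); print(r.current_t(),r.current_tool_pos())
    d=grab('top'); save(d,'b.png',(165,115,345,215),4.4)
```

```text
0.13 [-0.4 -0.1  1.1]
0.105 [ 0.7  0.7 -0.4]
0.08 [ 0.9  1.2 -0.4]
0.2704424803465113 [ 0.2  0.2 -0.2] 5.5917
0.23 [ 0.2 -0.2 -0. ] 0.46 [ 0.9 -0.4  0.1] 0.69 [ 0.1 -1.   1. ] 0.92 [-0.  -0.8 -0.4] 1.15 [ 0.4 -0.   1. ] 1.38 [0.1 0.2 0.4] 1.61 [-0.5 -0.3  0.2] 1.84 [-0.3 -0.3 -0.2] 2.07 [-1.1 -1.1 -0.8] 2.3 [-1.9 -0.6 -0. ] 2.53 [-2.7 -0.4 -0.5] 2.76 [-3.4  0.6 -1.6] 2.99 [-1.8  1.2 -0.2] 3.22 [-0.5 -0.7 -0.1] 
True
10.375 [0.52410699 0.1846475  0.08008179]
```

View pics/b.png

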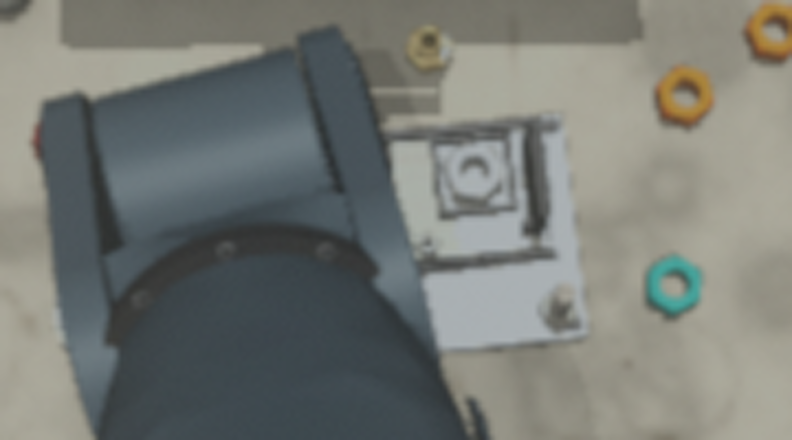

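The pin has left its old place around (452,265), and the slide and nut have not moved. I lift and measure the cam angle with the arm clear.

```bash
cat >> h.py <<'E'
def state():
    d=grab('top'); W=cloud(d); j=(W[...,:2]-o)@R*1000; z=W[...,2]
    rad=np.hypot(j[...,0],j[...,1]-22.5)
    m=(z>.080)&(z<.097)&(rad<70)&(rad>35)&(j[...,1]>10); Q=j[m]
    if len(Q): c=Q.mean(0); print('pin',c.round(1),len(Q),'q',np.arctan2(c[1]-22.5,-c[0]).round(3))
    else: print('no pin seen')
    m=(z>.072)&(z<.082)&(j[...,1]<1)&(j[...,1]>-55)&(j[...,0]>-130)&(j[...,0]<0)
    if m.any(): print('plate x med',np.median(j[m][:,0]).round(1),'slide',(np.median(j[m][:,0])+99.9).round(1),m.sum())
    return d
E
python3 - <<'E'
from h import *
p=r.current_tool_pos(); r.move_linear([p[0],p[1],.2],vel=.2)
r.set_gripper(0); r.move_to(w(-.14,-.027,.2),quat(th)); print(r.current_t(),r.current_opening(),F())
d=state(); save(d,'c.png',(165,115,345,215),4.4)
E
```

```text
12.325 0.0006283151842205159 [ 0.1 -0.  -0.4]
pin [50.4 24.7] 23 q 3.098
plate x med -96.3 slide 3.6 3
```

View pics/c.png

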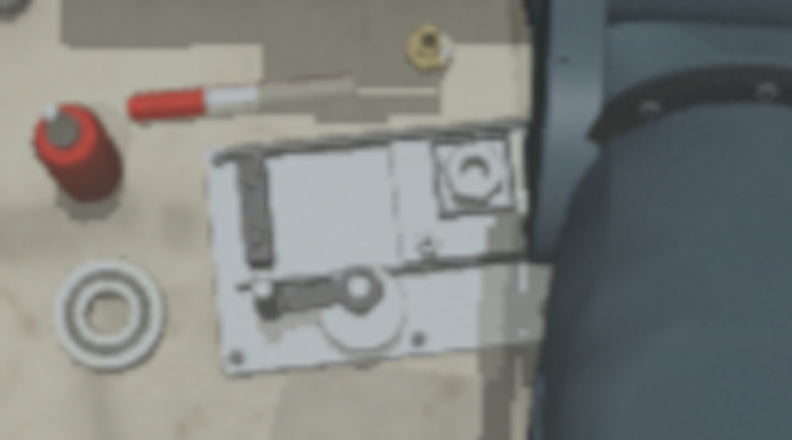

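The cam is at q≈3.10 with the pin at (262,290), and the slide is still back. Now I push the slide home.

Run:
```python
from h import *
r.move_linear(w(-.14,-.027,.072),vel=.12); print(F())
ok=True
for x in np.r_[np.linspace(-.115,-.054,7),np.arange(-.052,-.036,.001)]:
    r.move_linear(w(x,-.027,.072),vel=.05); f=F(); g=f[:2]@R
    print(round(x*1000,1),g.round(1),f[2],end='; ')
    if g[0]<-20 : break
r.sleep(.3); print('\n',r.current_t(),F())
r.move_linear(w(x-.03,-.027,.072),vel=.1); r.move_linear(w(x-.03,-.027,.2),vel=.2)
r.move_to(w(-.14,-.027,.2),quat(th))
d=state(); save(d,'e.png',(165,115,345,215),4.4); print(r.current_t())
```

```text
[ 0.1 -0.4  0.8]
-115.0 [-0.4  0.5] 0.1; -104.8 [0.2 0.6] -0.6; -94.7 [0.4 0.7] 0.8; -84.5 [-0.6  0.3] 0.5; -74.3 [-0.3  0.4] 0.1; -64.2 [-0.5  0.2] 0.6; -54.0 [0.  0.5] -0.1; -52.0 [ 0.5 -0. ] 0.1; -51.0 [-0.2  0.1] 0.1; -50.0 [-0.2 -0.8] -0.4; -49.0 [-1.5  0.5] 0.2; -48.0 [-0.9  0.4] -0.4; -47.0 [-1.6  0.1] 0.8; -46.0 [-8.7  0.7] 0.2; -45.0 [-15.3   1.3] 1.5; -44.0 [-21.6   1.5] 2.2; 
 18.8917 [  0.5 -22.1   0.5]
pin [50.4 25. ] 24 q 3.093
plate x med -31.4 slide 68.5 79
20.55
```

View pics/e.png

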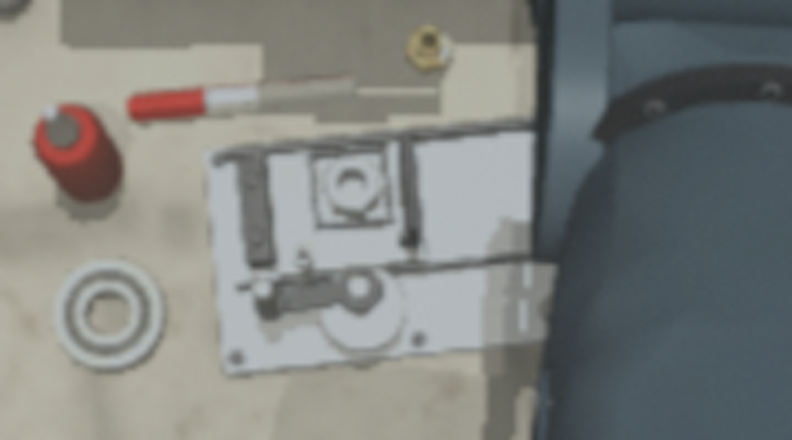

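The slide is home (the stop was met firmly at 22 N), the nut is in its nest at (350,190), and the cam is still at q≈3.09. Next I turn the cam back.

Run:
```python
from h import *
r.move_to(*pose(3.09,.2)); r.set_gripper(.42); ok=True
for z in(.13,.105,.08):
    r.move_linear(pose(3.09,z)[0],vel=.1); f=F(); print(z,f)
    if abs(f[2])>15: ok=False;break
if ok:
    r.set_gripper(.27,20); print(r.current_opening(),F())
    if arc(3.09,-.08,14):
        p=r.current_tool_pos(); r.sleep(.2); r.move_linear(pose(0)[0],vel=.03); r.set_gripper(.42); r.move_linear([p[0],p[1],.22],vel=.15)
        r.move_to([.40,-.25,.25],quat(th)); d=state(); save(d,'f.png',(165,115,345,215),4.4)
print(r.current_t(),F())
```

```text
0.13 [-0.   0.3 -0. ]
0.105 [-0.5  0.4  0.5]
0.08 [ 0.6 -0.1  0. ]
0.27253932025862865 [-0.2  0.5  0.5]
2.86 [ 0.8 -0.4 -0.4] 2.64 [-0.7  0.6  0.1] 2.41 [ 0.3  0.3 -0.4] 2.18 [ 0.9 -0.5  0.5] 1.96 [ 0.9 -0.7  0.1] 1.73 [-0.3  0.4  0.4] 1.5 [ 0.7 -0.5 -0.3] 1.28 [0.6 0.6 0.6] 1.05 [-0.3  0.1  0.1] 0.83 [ 0.5  0.1 -0.8] 0.6 [-0.3  0.1  0.2] 0.37 [-0.4 -0.5 -0.6] 0.15 [-1.5  0.7 -0.2] -0.08 [-1.7 -0.5 -1. ] 
pin [-48.2  25.2] 23 q 0.056
plate x med -31.4 slide 68.5 77
32.1667 [ 0.2  0.6 -0.5]
```

View pics/f.png

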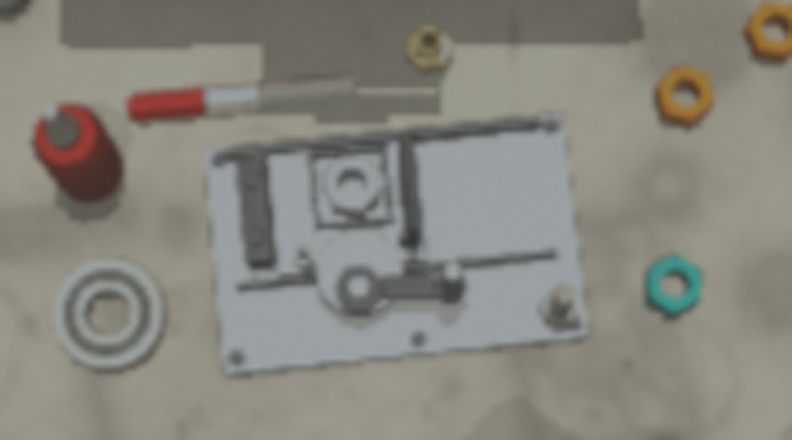

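The cam is locked with the pin at (452,280), q≈0.06. The slide is home, the nut is in its nest at (352,190), and all the bystanders in the crop are unmoved.

```bash
python3 -c "
from h import *
print(r.hand_in())"
```

```text
the job is handed in; nothing more can be done
None
```

The job is done and handed in at about 32 s on the robot's clock, against the 64 s limit; the hand-in reports no verdict.

I pushed the cam's pin round to its low point with the fingers loosely either side of it. Then I pushed the slide forward with shut fingertips until it met the end stop at about 22 N. Last, I pushed the pin back round to the rear and withdrew the arm.

**After the first turn:** the cam measured 3.10 rad. My slide reading there, 3.6 mm, came from only 3 pixels because the arm was in the way, but the picture showed the slide still back.

**After the push:** the slide measured 68.5 mm of its 69 mm travel, with the cam still at 3.09 rad.

**Last check:** the cam measured 0.06 rad and the slide 68.5 mm. By eye the nut was in its nest, and the bolt, bearing, fitting, marker and glue looked unmoved. The tape roll was outside that last crop and I did not check it again; the arm's path did not go near it. No check failed.

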